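# Point-and-check at the clinic bench

### The job

Do the point-and-check before the sample is prepared: point straight down at the amber bottle, holding your fingertips just above the middle of its cap for at least two seconds without touching it, then point in the same way at the red-capped tube in the rack. Then gently push the blue marker of the check slide all the way to its green end with your fingertips, and move clear. Do not touch or point at any other bottle or tube, do not pinch or lift anything, and leave everything else where it is.

Things in the scene. Friction and masses are not known exactly. Their poses are not given: they have to be found in the camera images.
- amber_bottle: Amber (brown) glass bottle with a white cap: glass or plastic bottle 48 mm in diameter and 90 mm tall, standing upright; origin: centre of its underside, so the top of its cap is 90 mm above; z is up
- green_bottle: Green bottle with a black cap (not wanted): glass or plastic bottle 48 mm in diameter and 90 mm tall, standing upright; origin: centre of its underside, so the top of its cap is 90 mm above; z is up
- white_bottle: White bottle with a blue cap (not wanted): glass or plastic bottle 48 mm in diameter and 90 mm tall, standing upright; origin: centre of its underside, so the top of its cap is 90 mm above; z is up
- red_tube: clear sample tube 15 mm in diameter with a red cap 21 mm in diameter, standing upright and loose in one of the rack's four holes; origin: centre of its foot (5 mm above the bench), top of the cap 100 mm above the origin; z is up
- blue_tube: clear sample tube 15 mm in diameter with a blue cap 21 mm in diameter, standing upright and loose in one of the rack's four holes; origin: centre of its foot (5 mm above the bench), top of the cap 100 mm above the origin; z is up (not wanted)
- yellow_tube: clear sample tube 15 mm in diameter with a yellow cap 21 mm in diameter, standing upright and loose in one of the rack's four holes; origin: centre of its foot (5 mm above the bench), top of the cap 100 mm above the origin; z is up (not wanted)
- green_tube: clear sample tube 15 mm in diameter with a green cap 21 mm in diameter, standing upright and loose in one of the rack's four holes; origin: centre of its foot (5 mm above the bench), top of the cap 100 mm above the origin; z is up (not wanted)
- rack: Fixed bent-metal tube rack, 60 mm (x) by 160 mm (y), 62 mm high, with four holes in a row along its y at -54, -18, 18 and 54 mm, 36 mm apart; origin: centre of its underside, z up
- check_slide: Fixed white base of the check slide, 70 mm (x) by 200 mm (y), top 18 mm above the bench; its -y half is striped red (not checked), its +y half green (checked). Origin: centre of its underside, z up; the marker travels along its +y axis towards the green end
- marker_top (a point): Centre of the top of the blue sliding marker, 60 mm above the bench. The marker is an upright block 44 mm (x) by 20 mm (y), 40 mm tall, standing 2 mm clear of the base; axes parallel to those of the check slide. Push it on its flat -y face (10 mm from this point) or +y face. It cannot be lifted off, slides with about 1.5 N of friction and stays where it is left
- marker (a joint): Travel of the marker in m along the check slide's +y: 0 at the stop of the red end (marker centre at y = -50 mm of the base), 0.100 at the stop of the green end (y = +50 mm)
- basket: White plastic basket of supplies, 240 by 160 mm, 65 mm high, loose; origin: centre of its underside
- tape_roll: Roll of white tape lying flat, 80 mm in diameter, 25 mm high, loose; origin: centre of its underside
Things that resemble listed ones, but are neither listed nor needed, are in the scene too. Leave any black look-alike of the yellow_tube alone.

How it is judged (in metres and radians):
On the way, in this order (a step that is already met when the one before it is completed fails the run):
1. the TCP dwells 2 s above the amber bottle's cap: within 20 mm sideways, 20 to 75 mm above its top (horizontal distance between the grasp point and amber_bottle below 0.02 m and z of the grasp point in the frame of amber_bottle between 0.11 and 0.165 m), for 2 s.
2. the TCP dwells 2 s above the red cap: within 15 mm sideways, 20 to 75 mm above its top (horizontal distance between the grasp point and red_tube below 0.015 m and z of the grasp point in the frame of red_tube between 0.12 and 0.175 m), for 2 s.
3. the marker is pushed to the green end (0.088 m or more of 0.100 m) (value of joint marker above 0.088 m), for 0.2 s.
At the end, for the whole second after the job is handed in: The marker rests within 12 mm of the stop at the green end; every bottle and tube is upright (within 0.15 rad) and within 12 mm of its start; basket and tape roll are within 20 mm of theirs (value of joint marker above 0.088 m and velocity of joint marker below 0.01 m/s and distance of each of amber_bottle, green_bottle, white_bottle, red_tube, blue_tube, yellow_tube, green_tube from where it was at the start of the episode below 0.012 m and distance of each of basket, tape_roll from where it was at the start of the episode below 0.02 m and angle between each of amber_bottle, green_bottle, white_bottle, red_tube, blue_tube, yellow_tube, green_tube's own z axis and vertical below 0.15 rad); the robot touches nothing.
It fails at once if the robot touches a bottle or a tube (which also covers lifting it) (contact force between any of the fingers, the arm and amber_bottle above 0.3 N or contact force between any of the fingers, the arm and green_bottle above 0.3 N or contact force between any of the fingers, the arm and white_bottle above 0.3 N or contact force between any of the fingers, the arm and red_tube above 0.3 N or contact force between any of the fingers, the arm and blue_tube above 0.3 N or contact force between any of the fingers, the arm and yellow_tube above 0.3 N or contact force between any of the fingers, the arm and green_tube above 0.3 N).
It fails at once if the fingertips point at an unwanted bottle or tube: TCP within 12 mm sideways of it and less than 45 mm above the top of its cap ((horizontal distance between the grasp point and green_bottle below 0.012 m and z of the grasp point in the frame of green_bottle below 0.135 m) or (horizontal distance between the grasp point and white_bottle below 0.012 m and z of the grasp point in the frame of white_bottle below 0.135 m) or (horizontal distance between the grasp point and blue_tube below 0.012 m and z of the grasp point in the frame of blue_tube below 0.145 m) or (horizontal distance between the grasp point and yellow_tube below 0.012 m and z of the grasp point in the frame of yellow_tube below 0.145 m) or (horizontal distance between the grasp point and green_tube below 0.012 m and z of the grasp point in the frame of green_tube below 0.145 m)).
It fails at once if the marker is pinched or pushed hard: more than 25 N from the fingers (contact force between the fingers and check_slide above 25 N).
It fails at once if a bystander is shoved, lifted or tipped (distance of any of basket, tape_roll from where it was at the start of the episode above 0.02 m or distance of any of amber_bottle, green_bottle, white_bottle, red_tube, blue_tube, yellow_tube, green_tube from where it was at the start of the episode above 0.012 m).
It also fails if it takes over 64 s, if anything falls off the work surface, if the arm or the gripper's body presses on something with over 40 N, if the wrist force passes 120 N, or if a joint passes its speed limit or range.

### The arm

A 6-joint arm with a two-finger parallel gripper is mounted at the origin on the work surface. World frame = base frame: x ahead of the robot, y to its left, z up, the work surface at z = 0. Lengths are in mm, angles in rad, forces in N, time in s.
With the tool pointing down it reaches from about 350 to 775 mm from the base axis. Payload 7.3 kg.
Tool frame: the origin (TCP) lies between the finger pads, 19 mm behind the fingertips; this is the grasp point; z points along the fingers, y is the line along which they close (so a half turn about z gives the same grasp; the last joint's range is limited). The gripper opens to 92 mm and grips with 3 to 60 N. Pads are 19 mm wide; open, the fingers measure 130 mm over their backs; the gripper's body (75 mm by 190 mm) begins 47 mm behind the grasp point.
Start: joints at [-1.429, 0.342, 1.524, -0, 1.275, -0.146], TCP at [149.04, -503.419, 245.541] pointing down, gripper open.
Joint ranges: [-2.53, 2.53], [-0.77, 2.02], [0.04, 2.7], [-1, 4.14], [0.28, 2.66], [-3.11, 3.11]. Speed limits (rad/s): [2.57, 2.57, 3.14, 3.14, 3.14, 3.14].

### API

Orientations are given as [roll, pitch, yaw] about the fixed x, y, z axes, in that order (R = Rz(yaw) Ry(pitch) Rx(roll)).
In Python, from plant import * gives the robot as it stands. The module is installed in compiled form; this text tells all that it offers.
- The arm moves only by the shell command python3 -m inch 'ROWS'. ROWS is JSON, a list of rows, each a list of 5 numbers: the shift along the tool's x, y, z in m, then the turn about the tool's z in rad, then the opening, from 0 (shut) to 1 (fully open). In form: [[tx, ty, tz, spin, claw], ...]. A call has 1 to 8 rows; each row is the pose to reach, as a shift and turn from the pose commanded when the call began, along the tool's axes at that moment; what a row does not reach only later rows make up. A row lasts 1/12 s, in which the tool goes at most 41.7 mm and 7.16 degrees, less where a joint would pass 70% of its speed; a pose out of reach is approached as far as the arm can. A call with a gripper value outside its range is refused whole. The fingers move at their own pace and stop on an object; the grip force is fixed at half the most. Time passes only in rows, so rows that repeat a pose let the fingers close. It gives the time, the measured TCP pose, the force, the opening and the grip force at its end, in the units of the state.
- get_obs(): the state, without advancing time (a new reading comes with each control period).
- capture(name): name is "scene" or "top" or "wrist"; returns a dict with "color" (480x640x3 uint8, red, green, blue), "intrinsics" (3x3 intrinsics, pixels), "pose" (4x4, takes a point from camera to world coordinates). Camera axes: x right, y down, z forward; pixel columns grow to the right and rows downward; lengths in mm; the calibration is good to about 2 mm. A picture is of the moment at which its call begins. There is no depth.
- close_job(): hands the job in; it is judged then, once.
Trained networks look in a picture, given as the dict that the camera call returned (one of the last four; its "shot" number tells which), for a name from the list of things; names that differ only in an ending like _2 or _b are one class to them, and where a whole thing is asked for, a point or a joint stands for the part that bears it (a point fixed in the world has none). Each returns a list of dicts, best first, with "conf" (0 to 1); they miss things now and then, are a little off and sometimes report something else, mostly with a low value. They report only what shows in the picture. A call takes as long as a camera call. They do not tell look-alikes from the thing itself.
- look_for(picture, target): "rect" ([centre column, centre row, width, height] in pixels, round what is visible of it).
- trace(picture, target): "pixels" (480x640 bool, what is visible of it) and "rect" ([centre column, centre row, width, height] in pixels, round what is visible of it).
- tip_of(picture, target): "centre" ([column, row] in pixels: a listed point, or the origin of a listed thing).
The state is a dict: "time": time; "joint_positions": joint angles; "dq": joint speeds; "tau": joint torques, N m; "tool_pos": TCP position; "tcp_rot": TCP orientation; "contact_force": force on the tool from outside, world axes, zero at the start; "moment": the same for the moment, N m; "grip_width": finger opening in mm; "finger_force": force on a finger pad.
Only numpy, scipy, OpenCV 4.12 (cv2) and the standard library are available. Lean on these libraries where they do the work, as an engineer would, in place of code of your own. Each camera call takes 0.05 s, during which the arm holds its last target. There are 200 camera calls.

## Working session

There is one attempt and no reset: what is moved stays moved. The work goes in short steps, Python scripts to look and compute and a shell command to move; the robot and the scene stay as the last step left them, time stands still between calls to the robot, and variables do not carry over. Pictures are saved under pics/ and viewed, at most 10 in all, crops included, and the job is handed in when it is done.

```bash
mkdir -p pics; cat > h.py <<'E'
from plant import *
import numpy as np, cv2
def ray(p,uv,z):
    K=np.array(p["intrinsics"]);T=np.array(p["pose"])
    d=T[:3,:3]@np.linalg.inv(K)@[uv[0],uv[1],1]
    return T[:3,3]+d*(z-T[2,3])/d[2]
def save(p,n): cv2.imwrite("pics/"+n,cv2.cvtColor(p["color"],cv2.COLOR_RGB2BGR))
E
python3 - <<'E'
from h import *
o=get_obs();print(o["tool_pos"],o["tcp_rot"],o["time"])
for c in("scene","top"):
    p=capture(c);save(p,c+"1.png");print(c,np.round(p["pose"],2).tolist())
    for t,z in [("amber_bottle",0),("green_bottle",0),("white_bottle",0),("red_tube",5),("blue_tube",5),("yellow_tube",5),("green_tube",5),("rack",0),("check_slide",0),("marker_top",60),("basket",0),("tape_roll",0)]:
        for r in tip_of(p,t)[:3]: print(t,np.round(r["centre"]),round(r["conf"],2),ray(p,r["centre"],z).round())
E
```

```text
[ 148.96767692 -503.02539742  244.84848195] [-3.14006378e+00 -2.13774689e-04  2.87789433e-01] 0.0
scene [[-0.19, 0.62, -0.76, 1471.55], [0.98, 0.11, -0.16, 230.17], [-0.02, -0.77, -0.63, 848.64], [0.0, 0.0, 0.0, 1.0]]
amber_bottle [260. 301.] 0.59 [670. -63.   0.]
green_bottle [325. 312.] 0.78 [677.  69.   0.]
white_bottle [427. 304.] 0.97 [621. 259.   0.]
white_bottle [510. 266.] 0.45 [483. 422.   0.]
white_bottle [197. 256.] 0.27 [ 562. -232.    0.]
red_tube [197. 253.] 0.5 [ 559. -232.    5.]
blue_tube [222. 261.] 0.74 [ 575. -170.    5.]
yellow_tube [192. 284.] 0.89 [ 652. -209.    5.]
yellow_tube [213. 236.] 0.81 [ 496. -218.    5.]
yellow_tube [210. 256.] 0.71 [ 561. -201.    5.]
green_tube [178. 255.] 0.52 [ 573. -271.    5.]
rack [200. 258.] 0.87 [ 567. -223.    0.]
check_slide [338. 246.] 0.92 [480.  60.   0.]
marker_top [319. 222.] 0.54 [478.  18.  60.]
basket [512. 267.] 0.62 [483. 426.   0.]
tape_roll [271. 208.] 0.88 [ 369. -118.    0.]
top [[0.01, -0.99, 0.11, 407.02], [-1.0, -0.01, -0.01, 32.66], [0.01, -0.11, -0.99, 1161.7], [0.0, 0.0, 0.0, 1.0]]
amber_bottle [358. 17
[... 154 characters left out ...]
621. 256.   0.]
white_bottle [302. 278.] 0.19 [471.  49.   0.]
red_tube [434. 233.] 0.65 [ 566. -222.    5.]
red_tube [443. 234.] 0.61 [ 563. -242.    5.]
blue_tube [409. 237.] 0.52 [ 556. -172.    5.]
yellow_tube [425. 232.] 0.67 [ 568. -205.    5.]
yellow_tube [428. 191.] 0.54 [ 654. -212.    5.]
yellow_tube [433. 268.] 0.5 [ 492. -219.    5.]
green_tube [460. 231.] 0.43 [ 571. -278.    5.]
rack [434. 234.] 0.61 [ 565. -224.    0.]
check_slide [302. 277.] 0.56 [473.  49.   0.]
marker_top [322. 273.] 0.52 [477.  10.  60.]
basket [117. 272.] 0.87 [481. 426.   0.]
basket [321. 275.] 0.62 [477.  11.   0.]
basket [435. 234.] 0.4 [ 564. -225.    0.]
tape_roll [384. 328.] 0.75 [ 370. -119.    0.]
```

View pics/scene1.png

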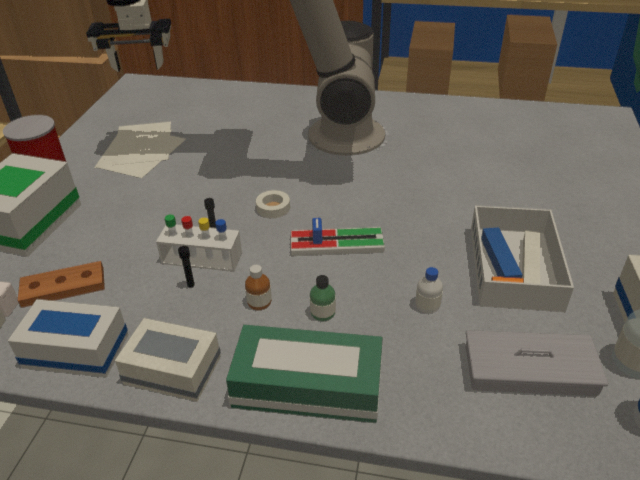

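View pics/top1.png

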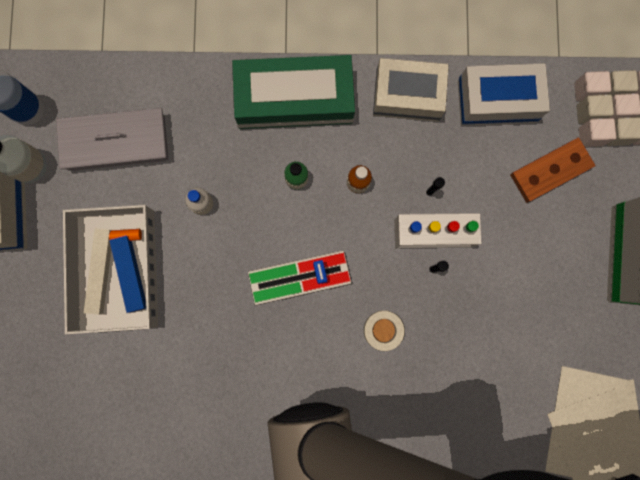

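The scene view shows the amber bottle with its white cap at (258,285), and the red cap at (187,223), second from the left in the rack. The top view shows them at (361,175) and (454,227). The blue marker is at top (321,272), in the red half of the slide. Black look-alike tubes stand in front of and behind the rack at (436,186) and (440,267). There is only one brown bottle and one red-capped tube. I'll confirm both in an enlarged crop and triangulate the caps.

```bash
python3 - <<'E'
from h import *
def blob(p,f,box):
    c0,r0,c1,r1=box;a=p["color"][r0:r1,c0:c1];h=cv2.cvtColor(a,cv2.COLOR_RGB2HSV).astype(int)
    m=f(h[...,0],h[...,1],h[...,2]).astype(np.uint8)
    n,l,s,c=cv2.connectedComponentsWithStats(m);i=1+s[1:,4].argmax()
    return c[i]+[c0,r0],s[i,4]
def tri(ps,uvs):
    A=np.zeros((3,3));b=np.zeros(3)
    for p,uv in zip(ps,uvs):
        d=ray(p,uv,0)-np.array(p["pose"])[:3,3];d/=np.linalg.norm(d);P=np.eye(3)-np.outer(d,d);A+=P;b+=P@np.array(p["pose"])[:3,3]
    return np.linalg.solve(A,b)
s=capture("scene");t=capture("top")
red=lambda h,S,v:((h<8)|(h>172))&(S>150)&(v>70)
wh=lambda h,S,v:(S<60)&(v>150)
bl=lambda h,S,v:(h>100)&(h<130)&(S>130)&(v>60)
ye=lambda h,S,v:(h>18)&(h<35)&(S>130)
gr=lambda h,S,v:(h>45)&(h<85)&(S>130)
bR=(155,205,240,240);tR=(400,212,482,245)
for n,f,a,b,z in [("red",red,bR,tR,98),("blue",bl,bR,tR,98),("yel",ye,bR,tR,98),("grn",gr,bR,tR,98),("ambercap",wh,(245,260,275,282),(345,160,378,183),84),("marker",bl,(305,212,330,248),(305,255,335,290),45)]:
    u,na=blob(s,f,a);w,nb=blob(t,f,b);print(n,u.round(1),na,w.round(1),nb,"tri",tri((s,t),(u,w)).round(),"scene@z",ray(s,u,z).round(),"top@z",ray(t,w,z).round())
# slide outline
q=trace(t,"check_slide")
for r in q[:2]: print("slide",r["conf"],cv2.minAreaRect(np.argwhere(r["pixels"])[:,::-1].astype(np.float32)))
for n,f,z in [("red",red,18),("grn",gr,18)]:
    c,k=blob(t,f,(245,245,355,305));print(n,c,ray(t,c,z).round())
    a=t["color"][245:305,245:355]; h=cv2.cvtColor(a,cv2.COLOR_RGB2HSV).astype(int); m=np.argwhere(f(h[...,0],h[...,1],h[...,2]))[:,::-1].astype(np.float32)
    R=cv2.minAreaRect(m+[245,245]if 0 else (m+np.float32([245,245])));print(R,[ray(t,x,18).round().tolist() for x in cv2.boxPoints(R)])
A=cv2.resize(t["color"][150:310,240:500],None,fx=3,fy=3,interpolation=cv2.INTER_CUBIC)
cv2.imwrite("pics/crop1.png",A[...,::-1])
E
```

```text
red [186.7 221.7] 105 [453.1 226.1] 102 tri [ 566. -239.   95.] scene@z [ 569. -237.   98.] top@z [ 566. -239.   98.]
blue [220.3 224.6] 86 [415.5 226.6] 86 tri [ 565. -167.   96.] scene@z [ 567. -166.   98.] top@z [ 565. -167.   98.]
yel [203.9 223.3] 115 [434.5 226.2] 107 tri [ 566. -203.   95.] scene@z [ 569. -200.   98.] top@z [ 566. -204.   98.]
grn [169.7 219.9] 83 [471.9 225.9] 87 tri [ 567. -275.   96.] scene@z [ 570. -273.   98.] top@z [ 567. -275.   98.]
ambercap [255.3 268.1] 73 [361.2 172. ] 93 tri [672. -64.  89.] scene@z [667. -66.  84.] top@z [673. -66.  84.]
marker [316.5 225.3] 66 [319.9 271.9] 149 tri [480.  14.  52.] scene@z [471.  12.  45.] top@z [481.  13.  45.]
slide 0.64 ((298.94708251953125, 277.5117492675781), (34.81733703613281, 99.02875518798828), 77.47119140625)
red [326.1902439  280.76829268] [465.  -0.  18.]
((323.497314453125, 271.4881286621094), (28.8780460357666, 47.0), 77.31961059570312) [[501.0, 58.0, 18.0], [523.0, -35.0, 18.0], [466.0, -48.0, 18.0], [444.0, 45.0, 18.0]]
grn [276.91725768 291.66193853] [442.  99.  18.]
((274.8411865234375, 282.5353088378906), (27.875566482543945, 46.314659118652344), 77.47119140625) [[477.0, 155.0, 18.0], [498.0, 64.0, 18.0], [443.0, 51.0, 18.0], [423.0, 142.0, 18.0]]
```

View pics/crop1.png

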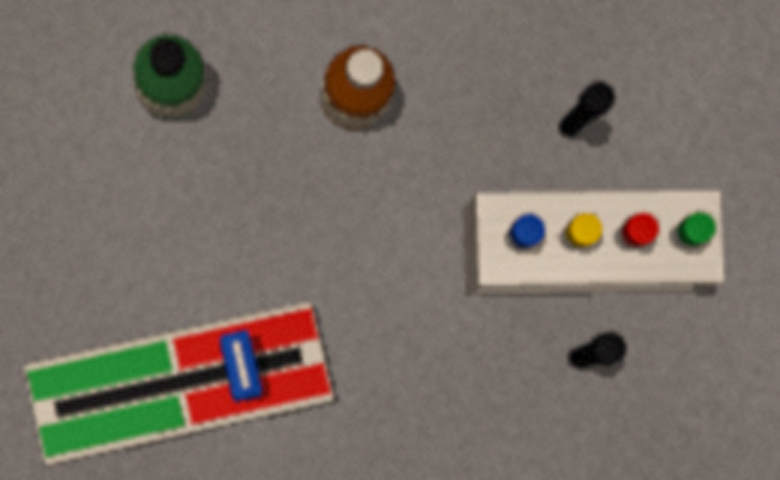

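The crop confirms it: the brown bottle with the white cap is at crop (365,67), and the only red cap in the rack is at (641,229). The tube spacing comes out at 36 mm, and the cap heights match what they should be. Next I'll move above the amber bottle with the fingers shut, staying at z≈245.

```bash
python3 -m inch '[[0.026,-0.011,0,0,0],[0.052,-0.022,0,0,0],[0.078,-0.034,0,0,0],[0.104,-0.045,0,0,0],[0.130,-0.056,0,0,0],[0.156,-0.067,0,0,0],[0.182,-0.079,0,0,0],[0.208,-0.090,0,0,0]]'
python3 -m inch '[[0.026,-0.011,0,0,0],[0.052,-0.022,0,0,0],[0.078,-0.034,0,0,0],[0.104,-0.045,0,0,0],[0.130,-0.056,0,0,0],[0.156,-0.067,0,0,0],[0.182,-0.079,0,0,0],[0.208,-0.090,0,0,0]]'
python3 -m inch '[[0.026,-0.011,0,0,0],[0.052,-0.022,0,0,0],[0.078,-0.034,0,0,0],[0.104,-0.045,0,0,0],[0.130,-0.056,0,0,0],[0.156,-0.067,0,0,0],[0.182,-0.079,0,0,0],[0.208,-0.090,0,0,0]]'
python3 -m inch '[[0,0,0,-0.1,0],[0,0,0,-0.2,0],[0,0,0,-0.3,0],[0,0,0,-0.4,0],[0,0,0,-0.5,0],[0,0,0,-0.6,0],[0,0,0,-0.7,0],[0,0,0,-0.8,0]]'
python3 -m inch '[[0,0,0,-0.1,0],[0,0,0,-0.2,0],[0,0,0,-0.3,0],[0,0,0,-0.4,0],[0,0,0,-0.5,0],[0,0,0,-0.6,0],[0,0,0,-0.7,0],[0,0,0,-0.715,0]]'
cat >> h.py <<'E'
def go(P):
    o=get_obs();y=o["tcp_rot"][2];d=np.array(P)-o["tool_pos"];c,s=np.cos(y),np.sin(y)
    print("yaw",round(y,4),"pos",np.round(o["tool_pos"],1),"tool shift mm",np.round([c*d[0]+s*d[1],s*d[0]-c*d[1],-d[2]],1),"q",np.round(o["joint_positions"],2),"t",o["time"],"F",np.round(o["contact_force"],1),"grip",o["grip_width"])
E
python3 -c "
from h import *
go([673,-65,135])"
```

```text
time: 2.12
tool_pos: [323.8, -357.0, 245.7]
tcp_rot: [3.141, -0.0, 0.288]
contact_force: [0.7, -0.2, -0.0]
grip_width: 42.9
finger_force: 0.0
time: 2.78
tool_pos: [497.8, -211.5, 245.6]
tcp_rot: [3.141, -0.0, 0.288]
contact_force: [0.6, -1.0, 0.7]
grip_width: 0.2
finger_force: 0.0
time: 3.45
tool_pos: [671.6, -66.2, 245.4]
tcp_rot: [-3.142, 0.0, 0.288]
contact_force: [0.6, -0.0, 0.5]
grip_width: 0.0
finger_force: 0.0
time: 4.12
tool_pos: [670.7, -67.4, 245.3]
tcp_rot: [-3.141, 0.0, 1.093]
contact_force: [0.5, 1.2, -0.1]
grip_width: 0.6
finger_force: 0.0
time: 4.78
tool_pos: [670.7, -67.4, 245.3]
tcp_rot: [-3.141, 0.0, 1.807]
contact_force: [-0.6, 0.2, 0.0]
grip_width: 0.4
finger_force: 0.0
yaw 1.8067 pos [670.7 -67.4 245.3] tool shift mm [  1.8   2.8 110.3] q [-0.21  0.63  1.05 -0.    1.46 -0.45] t 4.7833 F [-0.6  0.2  0. ] grip 0.43286257298108505
```

```bash
python3 -m inch '[[0.001,0.001,0.015,0,0],[0.002,0.003,0.03,0,0],[0.002,0.003,0.045,0,0],[0.002,0.003,0.06,0,0],[0.002,0.003,0.075,0,0],[0.002,0.003,0.09,0,0],[0.002,0.003,0.1,0,0],[0.002,0.003,0.108,0,0]]'
for i in 1 2 3 4; do python3 -m inch '[[0,0,0,0,0],[0,0,0,0,0],[0,0,0,0,0],[0,0,0,0,0],[0,0,0,0,0],[0,0,0,0,0],[0,0,0,0,0],[0,0,0,0,0]]' | head -2; done
python3 - <<'E'
from h import *
go([673,-65,240])
s=capture("scene");cv2.imwrite("pics/amb.png",cv2.resize(s["color"][200:330,180:340],None,fx=4,fy=4)[...,::-1])
E
```

```text
time: 5.45
tool_pos: [672.8, -64.7, 136.3]
tcp_rot: [-3.14, -0.001, 1.801]
contact_force: [-0.6, 0.9, -0.7]
grip_width: 0.6
finger_force: 0.0
time: 6.12
tool_pos: [673.2, -64.7, 137.7]
time: 6.78
tool_pos: [673.2, -64.8, 137.5]
time: 7.45
tool_pos: [673.2, -64.8, 137.5]
time: 8.12
tool_pos: [673.2, -64.8, 137.5]
yaw 1.8028 pos [673.2 -64.8 137.5] tool shift mm [  -0.2   -0.2 -102.5] q [-0.21  0.71  1.2  -0.    1.23 -0.44] t 8.1167 F [-0.2  0.5  0.4] grip 0.689986859226325
```

View pics/amb.png

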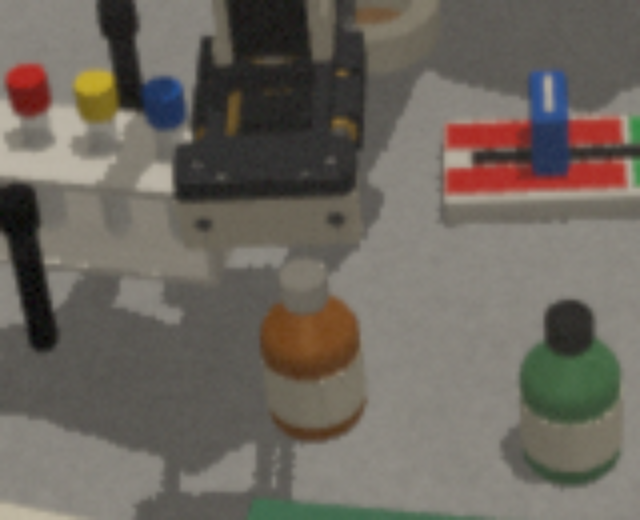

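The body hides the fingertips, but the gripper sits over the amber cap, at crop (303,285). The untouched tool pose agrees with that, and the dwell was about 2.7 s. Next I'll lift, cross over and hold above the red cap.

```bash
python3 -m inch '[[0,0,-0.02,0,0],[0,0,-0.04,0,0],[0,0,-0.06,0,0],[0,0,-0.08,0,0],[0,0,-0.1,0,0],[0,0,-0.1,0,0]]'|head -2
python3 -m inch '[[-0.018,-0.018,0,0,0],[-0.036,-0.036,0,0,0],[-0.054,-0.054,0,0,0],[-0.072,-0.072,0,0,0],[-0.09,-0.09,0,0,0],[-0.108,-0.108,0,0,0],[-0.126,-0.126,0,0,0],[-0.144,-0.144,0,0,0]]'|head -2
python3 -m inch '[[0,0,0,0,0],[0,0,0,0,0],[0,0,0,0,0]]'
python3 -c "
from h import *
go([566.5,-238.5,152])"
```

```text
time: 8.67
tool_pos: [674.8, -65.1, 242.5]
time: 9.33
tool_pos: [565.2, -238.8, 236.7]
time: 9.58
tool_pos: [566.2, -237.7, 237.0]
tcp_rot: [-3.141, -0.001, 1.802]
contact_force: [0.5, 0.6, 0.7]
grip_width: 0.6
finger_force: 0.0
yaw 1.8025 pos [ 566.2 -237.7  237. ] tool shift mm [-0.9  0.1 85. ] q [-0.52  0.51  1.27  0.    1.35 -0.75] t 9.5833 F [0.5 0.6 0.7] grip 0.586108687742818
```

```bash
python3 -m inch '[[-0.001,0,0.012,0,0],[-0.001,0,0.024,0,0],[-0.001,0,0.036,0,0],[-0.001,0,0.048,0,0],[-0.001,0,0.06,0,0],[-0.001,0,0.072,0,0],[-0.001,0,0.08,0,0],[-0.001,0,0.084,0,0]]'|head -2
for i in 1 2 3 4; do python3 -m inch '[[0,0,0,0,0],[0,0,0,0,0],[0,0,0,0,0],[0,0,0,0,0],[0,0,0,0,0],[0,0,0,0,0],[0,0,0,0,0],[0,0,0,0,0]]' | head -2; done
python3 -m inch '[[0,0,-0.02,0,0],[0,0,-0.04,0,0],[0,0,-0.06,0,0],[0,0,-0.08,0,0],[0,0,-0.08,0,0],[0,0,-0.08,0,0]]'|head -2
python3 - <<'E'
from h import *
s=capture("scene");t=capture("top")
for p in(s,t):
    for n,z in(("marker_top",60),("check_slide",0)):
        for r in tip_of(p,n)[:1]: print(n,r["conf"],ray(p,r["centre"],z).round(1))
# blob of marker top white line
a=t["color"][255:290,300:340];h=cv2.cvtColor(a,cv2.COLOR_RGB2HSV).astype(int)
m=((h[...,0]>100)&(h[...,0]<130)&(h[...,1]>130)).astype(np.uint8)
m=cv2.morphologyEx(m,cv2.MORPH_CLOSE,np.ones((5,5)))
R=cv2.minAreaRect(np.argwhere(m)[:,::-1].astype(np.float32)+np.float32([300,255]));print(R,ray(t,R[0],60).round(1),[ray(t,c,60).round().tolist() for c in cv2.boxPoints(R)])
go([472,54,150])
cv2.imwrite("pics/m.png",cv2.resize(t["color"][230:320,240:360],None,fx=6,fy=6,interpolation=2)[...,::-1])
E
```

```text
time: 10.25
tool_pos: [566.4, -237.7, 152.0]
time: 10.92
tool_pos: [566.4, -239.1, 153.7]
time: 11.58
tool_pos: [566.4, -239.0, 153.5]
time: 12.25
tool_pos: [566.4, -239.0, 153.5]
time: 12.92
tool_pos: [566.4, -239.0, 153.5]
time: 13.42
tool_pos: [566.8, -239.2, 234.4]
marker_top 0.61 [482.   15.2  60. ]
check_slide 0.72 [469.1  56.2  -0. ]
marker_top 0.66 [474.5  46.   60. ]
check_slide 0.56 [473.5  47.9   0. ]
((319.8599853515625, 271.5199890136719), (21.354625701904297, 10.60660171508789), 81.8698959350586) [480.4  13.3  60. ] [[499.0, 27.0, 60.0], [503.0, 6.0, 60.0], [461.0, -0.0, 60.0], [458.0, 20.0, 60.0]]
yaw 1.8028 pos [ 566.1 -238.8  232.4] tool shift mm [306.6 -24.2  82.4] q [-0.52  0.52  1.28 -0.    1.35 -0.76] t 13.7167 F [-0.4  0.  -0.1] grip 0.42372580702352036
```

View pics/m.png

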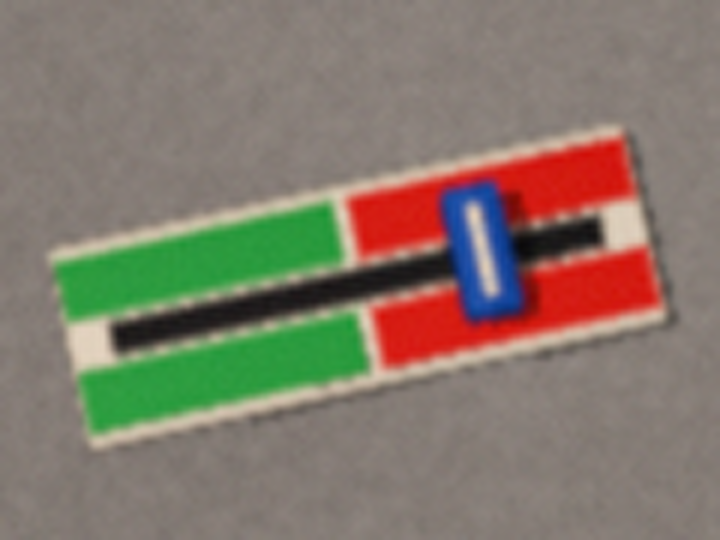

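The marker top is at crop (483,250), which is (480,13) in the world and about 8 mm of travel. The slide centre is near (471,54), yaw ≈0.225. I'll go behind the marker's red-side face, 25 mm clear of it, then descend.

```bash
python3 -m inch '[[0.028,-0.003,0,0,0],[0.056,-0.006,0,0,0],[0.084,-0.01,0,0,0],[0.112,-0.013,0,0,0],[0.14,-0.016,0,0,0],[0.168,-0.02,0,0,0],[0.196,-0.023,0,0,0],[0.221,-0.026,0,0,0]]'|head -2
python3 -m inch '[[0,0,0,0,0],[0,0,0.02,0,0],[0,0,0.04,0,0],[0,0,0.06,0,0],[0,0,0.08,0,0],[0,0,0.1,0,0],[0,0,0.11,0,0],[0,0,0.11,0,0]]'|head -2
python3 - <<'E'
from h import *
go([490,-30,51])
s=capture("scene");cv2.imwrite("pics/m2.png",cv2.resize(s["color"][150:280,240:400],None,fx=4,fy=4,interpolation=2)[...,::-1])
E
```

```text
time: 14.38
tool_pos: [489.3, -28.4, 233.1]
time: 15.05
tool_pos: [488.9, -30.1, 121.0]
yaw 1.8025 pos [488.9 -30.1 121. ] tool shift mm [-0.1  1.1 70. ] q [-0.22  0.42  1.79 -0.    0.94 -0.45] t 15.05 F [-0.9 -0.1  0.4] grip 0.2442243807204015
```

View pics/m2.png

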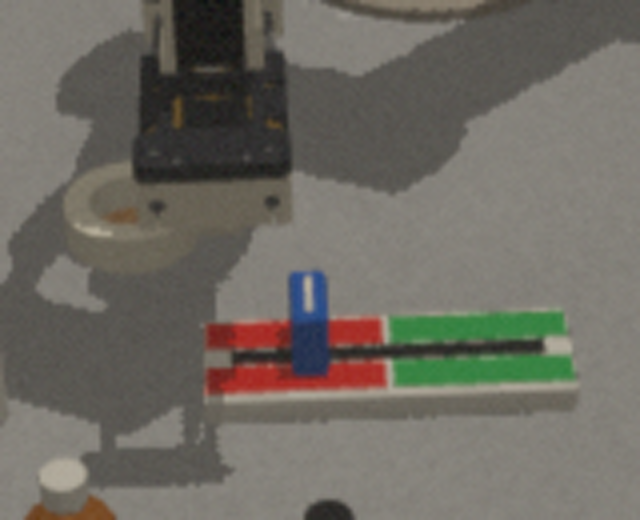

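The gripper is on the red side of the marker, which is at crop (308,320). The descent path is clear.

```bash
python3 -m inch '[[0,0.001,0.012,0,0],[0,0.001,0.024,0,0],[0,0.001,0.036,0,0],[0,0.001,0.048,0,0],[0,0.001,0.06,0,0],[0,0.001,0.068,0,0],[0,0.001,0.07,0,0],[0,0.001,0.07,0,0]]'
python3 -m inch '[[0.004,0,0,0,0],[0.008,0,0,0,0],[0.012,0,0,0,0],[0.016,0,0,0,0],[0.019,0,0,0,0],[0.022,0,0,0,0],[0.024,0,0,0,0],[0.026,0,0,0,0]]'
python3 -m inch '[[0.003,0,0,0,0],[0.006,0,0,0,0],[0.009,0,0,0,0],[0.012,0,0,0,0],[0.015,0,0,0,0],[0.018,0,0,0,0],[0.021,0,0,0,0],[0.024,0,0,0,0]]'
python3 - <<'E'
from h import *
go([470.6-.223*25,54+.975*25,51])
s=capture("scene");cv2.imwrite("pics/m3.png",cv2.resize(s["color"][150:280,240:400],None,fx=4,fy=4,interpolation=2)[...,::-1])
E
```

```text
time: 15.77
tool_pos: [491.5, -29.8, 53.6]
tcp_rot: [-3.142, 0.0, 1.803]
contact_force: [0.3, 0.1, -0.1]
grip_width: 0.9
finger_force: 0.0
time: 16.43
tool_pos: [485.4, -4.3, 53.6]
tcp_rot: [3.141, 0.001, 1.803]
contact_force: [-0.8, -1.6, 0.1]
grip_width: 0.5
finger_force: 0.8
time: 17.1
tool_pos: [479.8, 19.3, 53.5]
tcp_rot: [3.141, 0.0, 1.803]
contact_force: [0.4, -1.8, 1.1]
grip_width: 0.4
finger_force: 0.8
yaw 1.8029 pos [479.8  19.3  53.5] tool shift mm [60.9 -0.8  2.5] q [-0.12  0.52  1.88 -0.    0.75 -0.35] t 17.1 F [ 0.4 -1.8  1.1] grip 0.35285419548150687
```

View pics/m3.png

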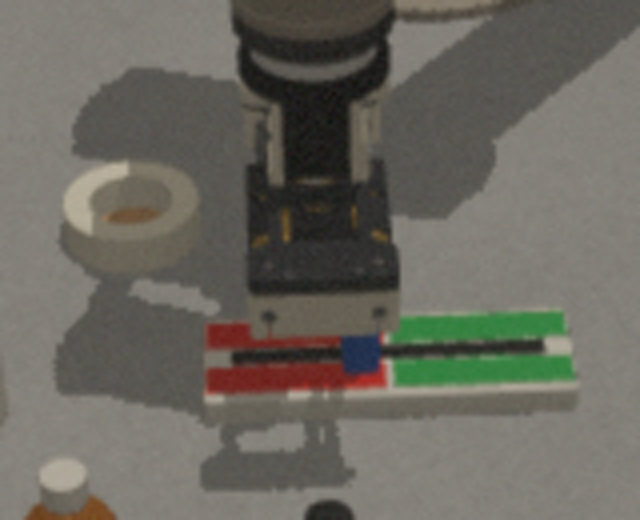

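The marker, now at crop (360,355), is moving under a steady force of about 1.6 N. I'll keep pushing, with small steps near the stop.

```bash
python3 -m inch '[[0.003,0,0,0,0],[0.006,0,0,0,0],[0.009,0,0,0,0],[0.012,0,0,0,0],[0.015,0,0,0,0],[0.018,0,0,0,0],[0.021,0,0,0,0],[0.024,0,0,0,0]]'|head -4
python3 -m inch '[[0.003,0,0,0,0],[0.006,0,0,0,0],[0.009,0,0,0,0],[0.012,0,0,0,0],[0.015,0,0,0,0],[0.018,0,0,0,0],[0.021,0,0,0,0],[0.024,0,0,0,0]]'|head -4
python3 -m inch '[[0.001,0,0,0,0],[0.002,0,0,0,0],[0.003,0,0,0,0],[0.004,0,0,0,0],[0.005,0,0,0,0],[0.006,0,0,0,0],[0.007,0,0,0,0],[0.008,0,0,0,0]]'|head -4
python3 - <<'E'
from h import *
go([470.6-.223*30.5,54+.975*30.5,51])
E
```

```text
time: 17.82
tool_pos: [474.2, 42.6, 53.5]
tcp_rot: [3.141, 0.0, 1.803]
contact_force: [1.9, -1.2, 0.3]
time: 18.48
tool_pos: [468.7, 66.0, 53.5]
tcp_rot: [-3.142, 0.0, 1.803]
contact_force: [2.3, -0.7, 1.0]
time: 19.15
tool_pos: [466.8, 73.5, 53.5]
tcp_rot: [-3.141, 0.0, 1.803]
contact_force: [1.4, -0.4, 0.6]
yaw 1.8027 pos [466.8  73.5  53.5] tool shift mm [10.6 -0.6  2.5] q [-0.01  0.51  1.9  -0.    0.74 -0.24] t 19.15 F [ 1.4 -0.4  0.6] grip 0.5646607440486131
```

```bash
python3 -m inch '[[0.001,0,0,0,0],[0.002,0,0,0,0],[0.003,0,0,0,0],[0.004,0,0,0,0],[0.005,0,0,0,0],[0.006,0,0,0,0],[0.006,0,0,0,0]]'|head -4
python3 -m inch '[[0.0005,0,0,0,0],[0.001,0,0,0,0],[0.001,0,0,0,0]]'|head -4
python3 -m inch '[[0.0005,0,0,0,0],[0.001,0,0,0,0],[0.001,0,0,0,0]]'|head -4
```

```text
time: 19.73
tool_pos: [465.4, 79.5, 53.5]
tcp_rot: [-3.141, -0.0, 1.803]
contact_force: [-0.0, 0.2, -0.1]
time: 19.98
tool_pos: [465.2, 80.4, 53.5]
tcp_rot: [-3.141, 0.0, 1.803]
contact_force: [0.7, -1.0, 0.0]
time: 20.23
tool_pos: [464.9, 81.3, 53.5]
tcp_rot: [-3.141, 0.0, 1.803]
contact_force: [-0.1, -0.4, 0.4]
```

```bash
python3 -m inch '[[0.0005,0,0,0,0],[0.001,0,0,0,0],[0.001,0,0,0,0]]'|sed -n '2p;4p'
python3 -m inch '[[0.0005,0,0,0,0],[0.001,0,0,0,0],[0.001,0,0,0,0]]'|sed -n '2p;4p'
python3 - <<'E'
from h import *
s=capture("scene");t=capture("top")
def bl(p,b):
    c0,r0,c1,r1=b;h=cv2.cvtColor(p["color"][r0:r1,c0:c1],cv2.COLOR_RGB2HSV).astype(int)
    m=np.argwhere((h[...,0]>100)&(h[...,0]<130)&(h[...,1]>130))[:,::-1]+[c0,r0];return m
m=bl(s,(310,205,400,260));print(len(m),m.min(0),m.max(0))
m=bl(t,(240,250,345,310));print(len(m),m.min(0) if len(m) else 0,m.max(0) if len(m) else 0)
cv2.imwrite("pics/m4.png",cv2.resize(s["color"][150:280,240:400],None,fx=4,fy=4,interpolation=2)[...,::-1])
E
```

```text
tool_pos: [464.7, 82.3, 53.5]
contact_force: [-0.2, -1.3, -0.1]
tool_pos: [464.7, 82.7, 53.5]
contact_force: [0.4, -5.7, 0.5]
48 [356 233] [364 241]
0 0 0
```

View pics/m4.png

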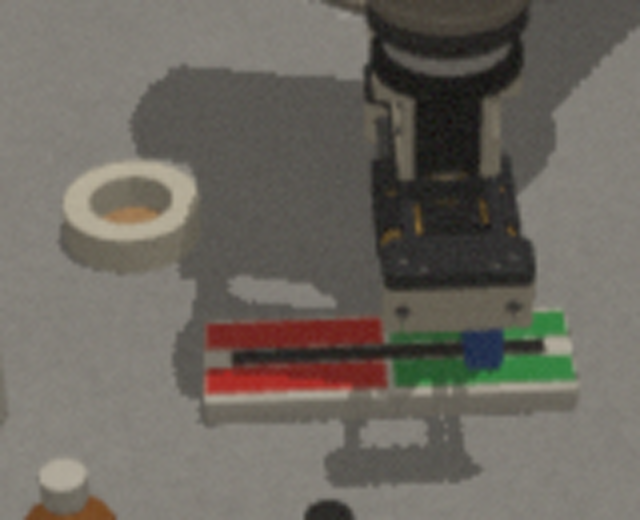

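The force rose to 5.7 N and motion stopped with the TCP 29–30 mm past centre. The marker, at crop (483,350), is therefore at the green stop. Now I'll back off and lift clear.

```bash
python3 -m inch '[[-0.002,0,0,0,0],[-0.006,0,0,0,0],[-0.012,0,0,0,0],[-0.02,0,0,0,0],[-0.028,0,0,0,0],[-0.035,0,0,0,0],[-0.04,0,0,0,0],[-0.04,0,0,0,0]]'|head -4
python3 -m inch '[[0,0,-0.02,0,0],[0,0,-0.04,0,0],[0,0,-0.06,0,0],[0,0,-0.085,0,0],[0,0,-0.11,0,0],[0,0,-0.135,0,0],[0,0,-0.16,0,0],[0,0,-0.18,0,0]]'|head -4
python3 -m inch '[[-0.02,0,0,0,0],[-0.045,0,0,0,0],[-0.07,0,0,0,0],[-0.095,0,0,0,0],[-0.12,0,0,0,0],[-0.14,0,0,0,0],[-0.14,0,0,0,0],[-0.14,0,0,0,0]]'|head -4
python3 - <<'E'
from h import *
t=capture("top");c0,r0,c1,r1=240,245,355,310
h=cv2.cvtColor(t["color"][r0:r1,c0:c1],cv2.COLOR_RGB2HSV).astype(int)
m=((h[...,0]>100)&(h[...,0]<130)&(h[...,1]>130));p=np.argwhere(m)[:,::-1].mean(0)+[c0,r0];w=ray(t,p,60)
print(p,w.round(1),"travel",50+(w[:2]-[470.6,54])@[-.223,.975]);save(t,"end.png")
E
```

```text
time: 21.5
tool_pos: [474.2, 43.1, 53.5]
tcp_rot: [3.141, 0.0, 1.801]
contact_force: [-0.4, -1.5, 0.3]
time: 22.17
tool_pos: [473.8, 44.4, 235.5]
tcp_rot: [3.14, 0.0, 1.803]
contact_force: [-0.3, -0.2, 0.1]
time: 22.83
tool_pos: [505.8, -92.5, 233.2]
tcp_rot: [-3.141, -0.001, 1.801]
contact_force: [0.5, 0.4, 0.2]
[274.32352941 281.83529412] [459.7 101.6  60. ] travel 98.80470757764527
```

View pics/end.png

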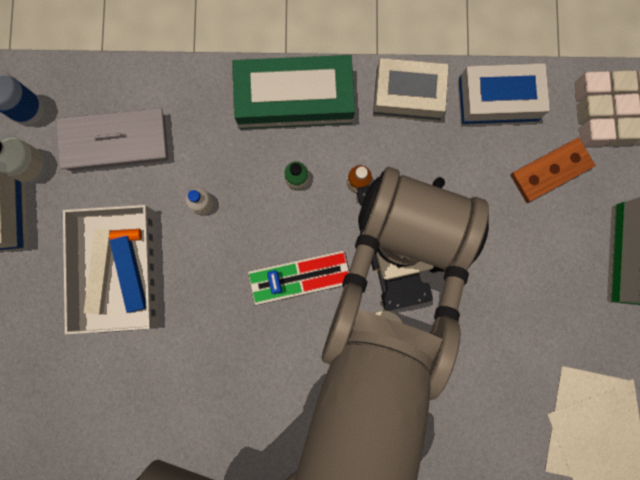

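The marker is at the green end, at (274,282), with a measured travel of about 99 mm. The bottles are where they were, and the arm is clear at z 233.

```bash
python3 -c "
from plant import *
print(close_job())"
```

```text
the job is handed in; nothing more can be done
None
```

I held above the amber bottle and then the red-capped tube for more than two seconds each, pushed the marker to its green end (about 99 mm measured), moved the arm clear and handed the job in; no verdict came back.

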